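# Pulse the mini chopper: reset the trigger, fit the lid and hold it at half turn

### The job

Reset the mini chopper by squeezing the trigger on its side handle fully home and letting it spring right back. Then fit the chopper's own lid (the one with two lugs and a bar grip) down through the slots of the rim, turn it clockwise to the half-way pip, 30 degrees, without ever reaching the lock click at 60 degrees, and finish while still holding it there in the gripper against its spring. Leave the other things on the worktop where they stand.

Things in the scene. Friction and masses are not known exactly. Their poses are not given: they have to be found in the camera images.
- chopper: Mini food chopper, fixed to the worktop: white motor base, clear bowl, white bayonet rim 136 mm across (rim top 139 mm up), one straight side handle. Origin: centre of its underside, z up. The handle runs along its own +y, 64 to 176 mm from the axis, 24 mm wide (x -12 to +12), z 101 to 129 mm.
- chopper_seat (a point): On the chopper's axis, 125 mm above the worktop: height of the flat ledge that the lid's underside rests on when fully down, 14 mm below the rim's top. Axes as the chopper. A 6 mm lip (z 133 to 139 mm, inner radius 53 mm) overhangs the ledge except at the two slots.
- slot (a point): Middle of the rim's slot at the chopper's own +x, 58 mm from the axis, at the rim's top. Its twin lies opposite, at -x. Both are 26 mm wide and open from above for the lid's lugs (about 6 mm play either side). Axes as the chopper.
- half_pip (a point): Small round pip on the rim, 60.5 mm from the axis, 30 degrees clockwise (seen from above) of the +x slot: the half-way turn; a twin lies opposite. A short radial bar on the rim at 60 degrees marks the lock. The lugs, in line with the lid's bar, stand under the pips at the half-way turn.
- squeeze_point (a point): Fixed on the chopper, half-way up the handle (z 115 mm), 150 mm along its +y, 7 mm to its +x: middle of handle and trigger when squeezed home. There both together are 53 mm wide free (chopper x -12 to +41 mm), 38 mm squeezed home (x -12 to +26). Squeeze along the chopper's x. Axes as the chopper.
- trigger (a joint): Sprung grey lever on the +x side of the handle, 9 mm thick, 22 mm tall, 90 mm long, hinged about the vertical near the bowl, free end outwards. 0 = free, 0.22 rad = squeezed home on its stop. At the squeeze point it takes about 4 N to start, 9 N home; it springs back when let go.
- drive_ring (a joint): Sprung ring hidden in the rim, pushed round by the lugs as the lid turns clockwise. 0 = rest. The lugs meet it about 0.12 rad after the middle of the slots, so it reads the lid's turn less 0.12 rad: 0.40 half-way; the lock clicks at 0.82, stop at 0.93. Resists 0.06 N m at first, 0.14 half-way; turns the lid back if let go.
- lid_grip (a point): Chopper's lid, loose, flat on the worktop, right way up: white disc 99 mm across, 10 thick; two lugs at its own +x and -x, 14 wide, 6 thick, level with the underside, tips 60.5 from the axis; on top a bar grip along x, 62 long, 16 wide, 10 to 48 above the underside. Point: on the axis, in the bar, 33 mm above the underside. Same either way round. 0.11 to 0.22 kg.
- jar_lid_mid (a point): Bystander: the lid of a storage jar: white disc 100 mm across, 42 mm high with a small round knob, no lugs; not the chopper's lid. Point on its middle, 20 mm above its underside.
- mug_mid (a point): Bystander: white mug, 80 mm across, 90 mm high. Point on its middle, 45 mm above its underside.
- spice_jar_mid (a point): Bystander: glass spice jar, 48 mm across, 90 mm high. Point on its middle, 45 mm above its underside.
- spoon_mid (a point): Bystander: wooden spoon lying flat. Point on its middle, 10 mm above its underside.
- flask_mid (a point): Bystander: drinking flask, 68 mm across, 190 mm high. Point on its middle, 95 mm above its underside.
- dish_mid (a point): Bystander: small white bowl, 90 mm across, 45 mm high. Point on its middle, 20 mm above its underside.
- pepper_mill_mid (a point): Bystander: dark wooden pepper mill, 50 mm across, 128 mm high. Point on its middle, 60 mm above its underside.

How it is judged:
By the outcome, as a careful person would: the job done as asked, in the order asked, and still so for the second after the job is handed in, while the arm keeps its last pose, push and grip.
It also fails if it takes over 58 s, if anything falls off the work surface, if the arm or the gripper's body presses on something with over 40 N, if the wrist force passes 120 N, or if a joint passes its speed limit or range.

### The arm

A 6-joint arm with a two-finger parallel gripper is mounted at the origin on the work surface. World frame = base frame: x ahead of the robot, y to its left, z up, the work surface at z = 0. Lengths are in mm, angles in rad, forces in N, time in s.
With the tool pointing down it reaches from about 275 to 750 mm from the base axis. Payload 10.2 kg.
Tool frame: the origin (TCP) lies at the very end of the fingers, on their centre line; the grasp point (between the pads) lies 19 mm behind it; z points along the fingers, y is the line along which they close (so a half turn about z gives the same grasp; the last joint's range is limited). The gripper opens to 85 mm and grips with 20 to 120 N. Pads are 22 mm wide; open, the fingers measure 114 mm over their backs; the gripper's body (76 mm by 85 mm) begins 54 mm behind the grasp point. The pads swing forward as they close: fully open they stand 13 mm farther back than shut.
Start: joints at [-1.374, 0.313, 1.498, -0, 1.331, -0.223], TCP at [213.967, -479.426, 209.194] pointing down, gripper open.
Joint ranges: [-2.94, 2.94], [-0.97, 2.17], [0.19, 2.56], [-1.23, 4.37], [0.02, 3.11], [-2.88, 2.88]. Speed limits (rad/s): [2.39, 2.39, 3.01, 3.14, 3.14, 3.14].

### API

Orientations are given as a unit quaternion [w, x, y, z].
In Python, from rig import ctrl gives the robot as it stands.
- The arm moves only by the tool step_arm, never from a script. Its argument "increments" is a list of rows, each a list of 3 entries, a list of its own where there are three numbers: the shift along the tool's x, y, z in cm, then the turn, a rotation vector about the tool's x, y, z in degrees, then the opening in per cent of the stroke, from 0 (shut) to 100 (fully open). A call has 1 to 8 rows; each row is the pose to reach, as a shift and turn from the pose commanded when the call began, along the tool's axes at that moment; what a row does not reach only later rows make up. A row lasts 1/8 s, in which the tool goes at most 62.5 mm and 10.7 degrees, less where a joint would pass 70% of its speed; a pose out of reach is approached as far as the arm can. A call with a gripper value outside its range is refused whole. The fingers move at their own pace and stop on an object; "squeeze" is the grip in N (left out, the last holds). Time passes only in rows, so rows that repeat a pose let the fingers close. It gives the time, the measured TCP pose, the force, the opening and the grip force at its end, in the units of the state.
- ctrl.sense(): the state, without advancing time (a new reading comes with each control period).
- ctrl.capture(name): name is "side" or "top"; returns a dict with "img" (420x560x3 uint8, red, green, blue), "fx", "fy", "cx", "cy" (pixels), "k1" (the pictures are not rectified: a ray, as slopes to the right and down, at radius r is drawn at 1 + k1 r^2 times it, then the intrinsics apply), "extrinsics" (4x4, takes a point from camera to world coordinates). Camera axes: x right, y down, z forward; pixel columns grow to the right and rows downward; lengths in mm; the calibration is good to about 2 mm. A picture is of the moment at which its call begins. There is no depth.
- ctrl.finish_job(): hands the job in; it is judged then, once.
The state is a dict: "time_s": time; "joints": joint angles; "dq": joint speeds; "tau": joint torques, N m; "eef_pos": TCP position; "ee_rot": TCP orientation; "force": force on the tool from outside, world axes, zero at the start; "wrist_torque": the same for the moment, N m; "grip_width": opening from 0.0 (shut) to 1.0 (fully open); "grip_force": force on a finger pad.
Only numpy, scipy, OpenCV 4.12 (cv2) and the standard library are available. Lean on these libraries where they do the work, as an engineer would, in place of code of your own. Each camera call takes 0.05 s, during which the arm holds its last target. There are 200 camera calls.

## Working session

There is one attempt and no reset: what is moved stays moved. The work goes in short steps, Python scripts to look and compute and a tool call to move; the robot and the scene stay as the last step left them, time stands still between calls to the robot, and variables do not carry over. Pictures are saved under pics/ and viewed, at most 13 in all, crops included, and the job is handed in when it is done.

Besides the shell and the picture viewer there is one more tool, called after ">>>" by a JSON object that holds its "name" and its "arguments", one argument or row to a line. step_arm: Moves the arm, as the interface text tells. Its arguments: {"type":"object","properties":{"increments":{"type":"array"},"squeeze":{"type":"number"}},"required":["increments"]}

```bash
ls; mkdir -p pics
python3 - <<'E'
from rig import ctrl
import cv2,numpy as np
s=ctrl.sense();print(s)
for n in("top","side"):
    c=ctrl.capture(n);cv2.imwrite(f"pics/{n}0.png",c["img"][:,:,::-1]);print(n,c["fx"],c["fy"],c["cx"],c["cy"],c["k1"],np.round(c["extrinsics"],4).tolist())
E
```

```text
pics
{'time_s': 0.0, 'joints': array([-1.37438597e+00,  3.13426549e-01,  1.49847135e+00, -1.77528670e-05,
        1.33096260e+00, -2.23418457e-01]), 'dq': array([ 0.00028016,  0.00135383,  0.00086125,  0.0004114 , -0.00089605,
       -0.00186726]), 'tau': array([ 3.70919706e-04, -4.12268472e+01, -2.59742385e+01, -1.42543554e-04,
        4.12996887e-03,  1.37951935e-05]), 'eef_pos': array([ 213.90976048, -479.12788514,  208.63418682]), 'ee_rot': array([-6.33979677e-04,  9.78048117e-01,  2.08378210e-01, -6.00001875e-08]), 'force': array([-0.27787091, -0.01405562,  0.12676762]), 'wrist_torque': array([ 0.02442066, -0.05131433, -0.02561013]), 'grip_force': 0.0, 'grip_width': 0.9981955742555724}
top 496.6496382250148 496.6496382250148 276.5229697732881 208.44729545063365 -0.09891576918168919 [[-0.0162, -0.9916, 0.1286, 389.5215], [-0.9998, 0.018, 0.0122, 77.2312], [-0.0144, -0.1284, -0.9916, 1615.3731], [0.0, 0.0, 0.0, 1.0]]
side 379.6676571029976 379.6676571029976 283.93738371951844 210.6039493522998 -0.06395593122623078 [[-0.94, -0.1875, 0.285, 312.5592], [-0.3411, 0.5392, -0.7701, 866.9786], [-0.0093, -0.8211, -0.5708, 694.7928], [0.0, 0.0, 0.0, 1.0]]
```

View pics/top0.png

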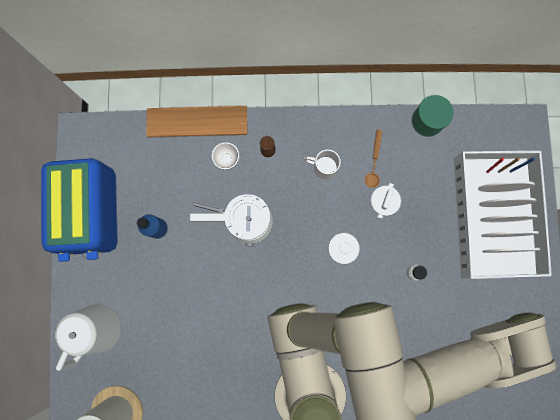

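View pics/side0.png

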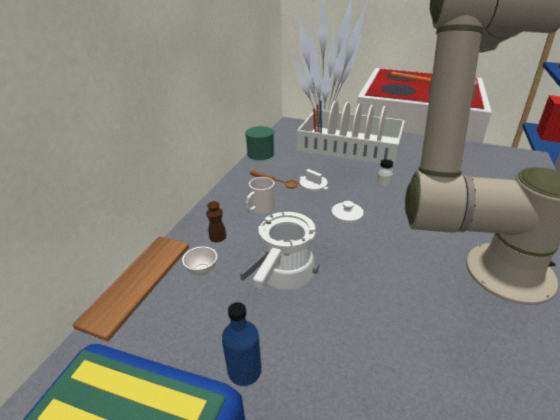

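The top picture shows the chopper at about (248,218) with its handle to the left and the trigger above it. The lugged lid is at (386,200) and the jar lid at (344,248). In the side view the lid is at (314,181) and the rim at (287,230). I'll zoom in next.

```bash
cat > h.py <<'E'
import cv2,numpy as np
from rig import ctrl
def cast(c,uv,z):
    K=np.array([[c["fx"],0,c["cx"]],[0,c["fy"],c["cy"]],[0,0,1]])
    p=cv2.undistortPoints(np.array(uv,float).reshape(-1,1,2),K,np.array([c["k1"],0,0,0,0]))[:,0]
    E=np.array(c["extrinsics"]);d=np.c_[p,np.ones(len(p))]@E[:3,:3].T;o=E[:3,3]
    return o+d*((z-o[2])/d[:,2])[:,None]
def proj(c,P):
    E=np.linalg.inv(c["extrinsics"]);K=np.array([[c["fx"],0,c["cx"]],[0,c["fy"],c["cy"]],[0,0,1]])
    return cv2.projectPoints(np.array(P,float).reshape(-1,3),cv2.Rodrigues(E[:3,:3])[0],E[:3,3],K,np.array([c["k1"],0,0,0,0.]))[0][:,0]
def crop(c,x0,y0,w,h,k,interp=cv2.INTER_CUBIC):
    return cv2.resize(c["img"][y0:y0+h,x0:x0+w,::-1],None,fx=k,fy=k,interpolation=interp)
E
python3 - <<'E'
from h import *
c=ctrl.capture("top")
a=crop(c,180,185,100,75,4);b=crop(c,340,175,100,75,4)
d=ctrl.capture("side")
e=crop(d,235,205,100,75,4);f=crop(d,275,150,100,75,4)
cv2.imwrite("pics/m1.png",np.vstack([np.hstack([a,b]),np.hstack([e,f])]))
E
```

```text
(no output)
```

View pics/m1.png

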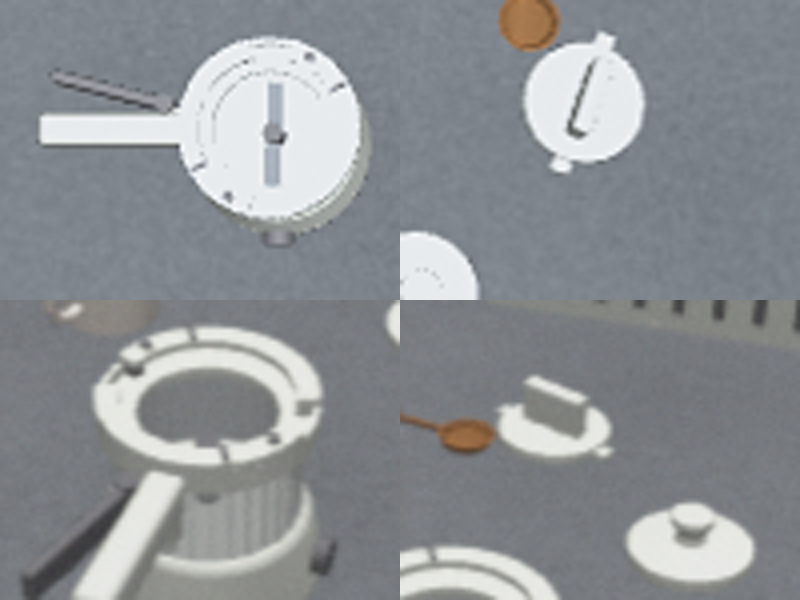

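The crops show the top-view rim centre at about (247.5,217), the handle tip at (190,217.3), and pips at (257.5,199.3) and (237,234). The lid's disc centre is near (386,200.5), with lugs at (391.5,185.5) and (380.3,216.2). I'll turn these into measured positions.

```bash
cat > m.py <<'E'
from h import *
c=ctrl.capture("top");g=c["img"].min(2)
m=(g>205).astype(np.uint8)
def sub(x,y,w,h):
    q=np.zeros_like(m);q[y:y+h,x:x+w]=m[y:y+h,x:x+w];return q
def rot(v): return np.degrees(np.arctan2(v[1],v[0]))
# chopper: open to drop handle
q=sub(185,190,95,60);o=cv2.morphologyEx(q,cv2.MORPH_CLOSE,np.ones((5,5)))
disc=cv2.morphologyEx(o,cv2.MORPH_OPEN,cv2.getStructuringElement(cv2.MORPH_ELLIPSE,(19,19)))
k=max(cv2.findContours(disc,cv2.RETR_EXTERNAL,cv2.CHAIN_APPROX_NONE)[0],key=cv2.contourArea)
P=cast(c,k[:,0],139)[:,:2].astype(np.float32)
e=cv2.fitEllipse(P);print("rim",e);C=np.array(e[0])
ys,xs=np.nonzero(o[:, :222]);H=cast(c,np.c_[xs,ys],129)[:,:2]
l=cv2.fitLine(H.astype(np.float32),cv2.DIST_L2,0,.01,.01).ravel();d=l[:2]*np.sign(l[1]);print("handle dir",rot(d)-90,"n",len(H),"along",((H-C)@d).max(),"off",np.mean((H-C)@[d[1],-d[0]]))
pp=cast(c,[[257.4,199.2],[237,234]],139)[:,:2];print("pips",pp,rot(pp[0]-pp[1])+30,"mid",pp.mean(0),np.linalg.norm(pp[0]-pp[1]))
# lid
q=sub(365,180,42,45)
disc=cv2.morphologyEx(cv2.morphologyEx(q,cv2.MORPH_CLOSE,np.ones((7,7))),cv2.MORPH_OPEN,cv2.getStructuringElement(cv2.MORPH_ELLIPSE,(13,13)))
k=max(cv2.findContours(disc,cv2.RETR_EXTERNAL,cv2.CHAIN_APPROX_NONE)[0],key=cv2.contourArea)
P=cast(c,k[:,0],10)[:,:2].astype(np.float32);e=cv2.fitEllipse(P);print("lid",e)
lg=cast(c,[[391.3,185.3],[380.3,216.3]],6)[:,:2];print("lugs",lg,"mid",lg.mean(0),rot(lg[0]-lg[1]),np.linalg.norm(lg[0]-lg[1]))
E
python3 m.py
```

```text
rim ((558.5773315429688, 185.99234008789062), (132.13035583496094, 134.13868713378906), 160.87095642089844)
handle dir -1.1982193 n 223 along 172.1702523136682 off -1.0422723065656094
pips [[610.06500605 152.41312703]
 [506.24675438 214.54381066]] -0.8986760426016893 mid [558.15588021 183.47846884] 120.98946743286658
lid ((619.0671997070312, -260.2705993652344), (91.85357666015625, 94.69566345214844), 93.75627899169922)
lugs [[ 668.28001082 -282.41845311]
 [ 566.24142144 -241.45227042]] mid [ 617.26071613 -261.93536176] -21.874343024046226 109.95499918715926
```

```bash
cat >> h.py <<'E'
def go(x,y,z,yaw):
    """print increments (cm, deg) from the measured pose to world TCP target, tool down, tool-x at yaw deg"""
    s=ctrl.sense();w,a,b,c=s["ee_rot"];from scipy.spatial.transform import Rotation as R
    M=R.from_quat([a,b,c,w]).as_matrix();d=M.T@(np.array([x,y,z])-s["eef_pos"])/10
    t=np.radians(yaw);T=np.array([[np.cos(t),np.sin(t),0],[np.sin(t),-np.cos(t),0],[0,0,-1]]).T
    T=np.c_[[np.cos(t),np.sin(t),0],[np.sin(t),-np.cos(t),0],[0,0,-1]]
    r=R.from_matrix(M.T@T).as_rotvec(degrees=True)
    print("shift",np.round(d,2),"turn",np.round(r,1),"pos",np.round(s["eef_pos"],1),"toolx",np.round(np.degrees(np.arctan2(M[1,0],M[0,0])),2),"t",s["time_s"])
E
sed -i '/as_matrix();d=/!{/T=np.array(\[\[np.cos(t)/s/T=np.array.*$/pass/}' h.py
python3 - <<'E'
from h import *
go(567,334.6,170,89)
E
```

```text
shift [ 65.41 -59.93   3.94] turn [ -0.   -0.  -64.9] pos [ 213.9 -479.3  208.9] toolx 24.05 t 0.25
```

>>> {"name": "step_arm", "arguments": {
  "increments": [
    [[65.4,-59.9,0],[0,0,-65],100],
    [[65.4,-59.9,0],[0,0,-65],100],
    [[65.4,-59.9,0],[0,0,-65],100],
    [[65.4,-59.9,0],[0,0,-65],100],
    [[65.4,-59.9,0],[0,0,-65],100],
    [[65.4,-59.9,0],[0,0,-65],100],
    [[65.4,-59.9,0],[0,0,-65],100],
    [[65.4,-59.9,0],[0,0,-65],100]
  ],
  "squeeze": 25
}}

```text
time_s: 1.25
eef_pos: [413.5, -18.8, 209.4]
ee_rot: [0.0, 0.713, 0.701, 0.0]
force: [0.8, -1.3, 0.8]
grip_width: 1.001
grip_force: 0.0
```

Run:
```python
from h import *
go(567,334.6,170,89)
```

```text
shift [35.59 14.76  3.95] turn [0.  0.  0.1] pos [413.5 -18.8 209.4] toolx 89.05 t 1.25
```

>>> {"name": "step_arm", "arguments": {
  "increments": [
    [[35.6,14.8,0],[0,0,0],100],
    [[35.6,14.8,0],[0,0,0],100],
    [[35.6,14.8,0],[0,0,0],100],
    [[35.6,14.8,0],[0,0,0],100],
    [[35.6,14.8,0],[0,0,0],100],
    [[35.6,14.8,0],[0,0,0],100],
    [[35.6,14.8,3.9],[0,0,0],100],
    [[35.6,14.8,3.9],[0,0,0],100]
  ]
}}

```text
time_s: 2.25
eef_pos: [565.4, 332.8, 166.8]
ee_rot: [-0.001, 0.713, 0.702, -0.003]
force: [0.2, -0.2, -0.6]
grip_width: 0.999
grip_force: 0.0
```

Run:
```python
from h import *
go(567,334.6,97,89)
c=ctrl.capture("top");d=ctrl.capture("side")
a=crop(c,175,160,100,75,4);b=crop(c,340,175,100,75,4)
cv2.imwrite("pics/m2.png",np.vstack([np.hstack([a,crop(d,225,205,100,75,4)])]))
```

```text
shift [0.2  0.2  6.97] turn [-0.4  0.1  0.1] pos [565.4 332.8 166.8] toolx 89.11 t 2.25
```

View pics/m2.png

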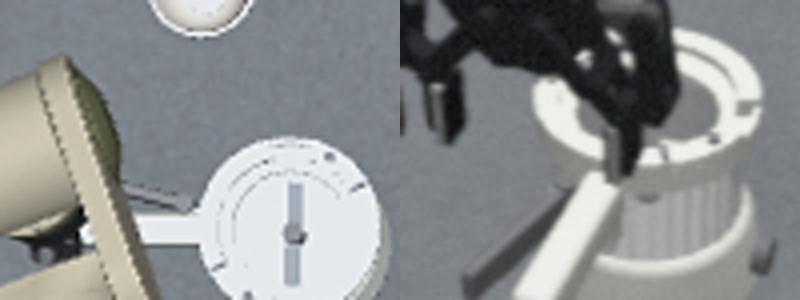

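In this picture the open fingers hover over the handle. Pad tips are at side-view pixels of about (234,240) and (281,249). I'll check these by ray casting.

Run:
```python
from h import *
d=ctrl.capture("side")
print(cast(d,[[234,240],[281,249]],180))
# handle end top edge corners predicted from model, and trigger tip
C=np.array([558.3,184.7]);t=np.radians(-1);X=np.array([np.cos(t),np.sin(t)]);Y=np.array([-X[1],X[0]])
P=[[*(C+a*X+b*Y),z] for a,b,z in[(-12,176,129),(12,176,129),(0,0,139)]]
print(proj(d,P))
cv2.imwrite("pics/m3.png",np.hstack([crop(d,210,200,100,100,4)]))
```

```text
[[633.12017228 311.45899368 180.        ]
 [527.7740518  305.68441139 180.        ]]
[[262.21233819 282.09354798]
 [251.63075926 279.16487286]
 [286.78782698 228.23587876]]
```

View pics/m3.png

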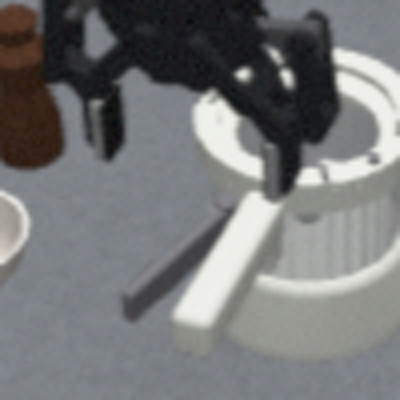

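The casts were loose because the edges I picked were ambiguous. The handle's end sits about where predicted, perhaps 1–2 mm toward −x. I'll descend and watch the force.

>>> {"name": "step_arm", "arguments": {
  "increments": [
    [[0.1,0,2],[-0.4,0,0],100],
    [[0.1,0,4],[-0.4,0,0],100],
    [[0.1,0,6],[-0.4,0,0],100],
    [[0.1,0,7.2],[-0.4,0,0],100],
    [[0.1,0,7.2],[-0.4,0,0],100],
    [[0.1,0,7.2],[-0.4,0,0],100]
  ]
}}

```text
time_s: 3.15
eef_pos: [567.5, 333.8, 99.5]
ee_rot: [0.003, 0.713, 0.701, 0.003]
force: [0.5, -0.0, -0.6]
grip_width: 0.997
grip_force: 0.0
```

Run:
```python
from h import *
go(565.5,334.6,95,89)
d=ctrl.capture("side");cv2.imwrite("pics/m4.png",np.hstack([crop(d,210,200,100,100,5)]))
```

```text
shift [ 0.08 -0.2   0.45] turn [ 0.5 -0.   0. ] pos [567.5 333.8  99.5] toolx 89.04 t 3.15
```

View pics/m4.png

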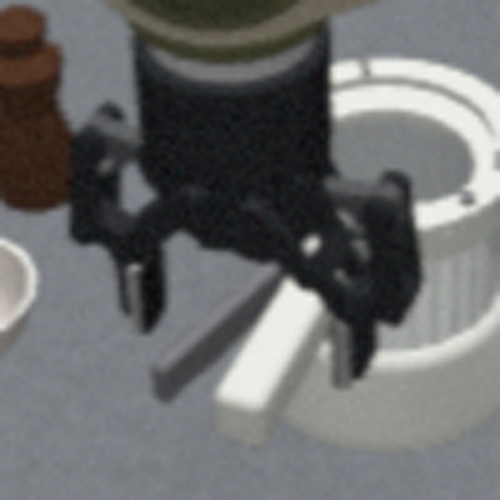

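The pads straddle the handle and trigger. I'll trim the position and squeeze.

>>> {"name": "step_arm", "arguments": {
  "increments": [
    [[0.1,-0.2,0.4],[0.5,0,0],100],
    [[0.1,-0.2,0.4],[0.5,0,0],60],
    [[0.1,-0.2,0.4],[0.5,0,0],30],
    [[0.1,-0.2,0.4],[0.5,0,0],30],
    [[0.1,-0.2,0.4],[0.5,0,0],30],
    [[0.1,-0.2,0.4],[0.5,0,0],30],
    [[0.1,-0.2,0.4],[0.5,0,0],30],
    [[0.1,-0.2,0.4],[0.5,0,0],30]
  ],
  "squeeze": 30
}}

```text
time_s: 4.2
eef_pos: [566.3, 336.5, 101.1]
ee_rot: [0.001, 0.712, 0.702, 0.004]
force: [-13.6, -1.3, 36.5]
grip_width: 0.35
grip_force: 35.1
```

Run:
```python
from h import *
go(565.5,334.6,95,89)
s=ctrl.sense();print(s["force"],s["wrist_torque"],s["grip_width"]*85,s["grip_force"])
d=ctrl.capture("side");cv2.imwrite("pics/m5.png",np.hstack([crop(d,210,200,100,100,5)]))
```

```text
shift [-0.19 -0.08  0.61] turn [ 0.3 -0.2  0.1] pos [566.3 336.5 101.1] toolx 89.14 t 4.2
[-13.59653093  -1.29120346  36.45376709] [-0.27080762  1.6217108   0.17818361] 29.72870672112302 35.14083182439208
```

View pics/m5.png

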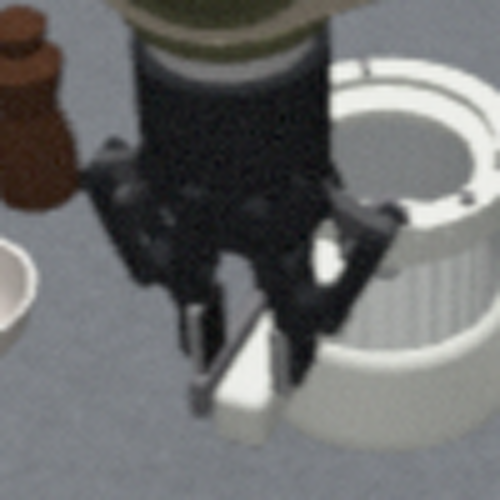

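The trigger lies against the handle, with a grip force of 35 N. The upward force is probably the swinging pads rubbing. I'll relieve z, bias toward the trigger while still squeezed, then read again.

>>> {"name": "step_arm", "arguments": {
  "increments": [
    [[0,-0.2,-0.3],[0,0,0],30],
    [[0,-0.4,-0.5],[0,0,0],30],
    [[0,-0.4,-0.5],[0,0,0],30]
  ]
}}

```text
time_s: 4.62
eef_pos: [561.5, 335.1, 100.2]
ee_rot: [-0.0, 0.713, 0.701, 0.0]
force: [3.2, -0.1, 1.1]
grip_width: 0.301
grip_force: 1.3
```

Run:
```python
from h import *
s=ctrl.sense();print(s["eef_pos"],s["force"],s["wrist_torque"],s["grip_width"]*85,s["grip_force"])
d=ctrl.capture("side");g=crop(d,240,255,40,35,1)
C=np.array([557.5,184.7]);t=np.radians(-1);X=np.array([np.cos(t),np.sin(t)]);Y=np.array([-X[1],X[0]])
# trigger dark pixels vs handle corner along the end-face
for r in (272,275,278,281): print(r,d["img"][r,242:275].min(1).tolist())
print(proj(d,[[*(C+a*X+b*Y),126] for a,b in[(26,160),(17,160),(12,160),(41,150),(26,150)]]).round(1).tolist())
```

```text
[561.53680809 335.0784506  100.17564151] [ 3.18373508 -0.06779339  1.07464949] [ 0.02444222 -0.48674868 -0.04856692] 25.623717899062346 1.2870091572403908
272 [129, 127, 108, 86, 67, 63, 63, 62, 63, 83, 97, 74, 33, 47, 124, 198, 229, 231, 231, 232, 233, 232, 214, 146, 94, 98, 77, 49, 25, 29, 31, 68, 122]
275 [73, 69, 66, 61, 66, 65, 79, 105, 121, 120, 111, 99, 116, 186, 227, 232, 232, 234, 232, 233, 234, 230, 220, 162, 95, 97, 84, 50, 29, 38, 89, 128, 144]
278 [70, 69, 71, 82, 109, 121, 125, 124, 125, 126, 136, 174, 210, 223, 227, 231, 232, 233, 234, 231, 224, 204, 168, 113, 90, 98, 100, 114, 130, 138, 141, 143, 143]
281 [123, 121, 121, 126, 126, 127, 124, 125, 126, 125, 127, 131, 136, 145, 150, 156, 168, 180, 185, 183, 165, 140, 124, 119, 123, 131, 136, 142, 141, 143, 143, 140, 144]
[[249.2, 273.6], [253.1, 274.6], [255.2, 275.2], [244.9, 268.8], [251.2, 270.5]]
```

Run:
```python
from h import *
d=ctrl.capture("side");cv2.imwrite("pics/m6.png",np.hstack([crop(d,210,200,100,100,5)]))
```

```text
(no output)
```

View pics/m6.png

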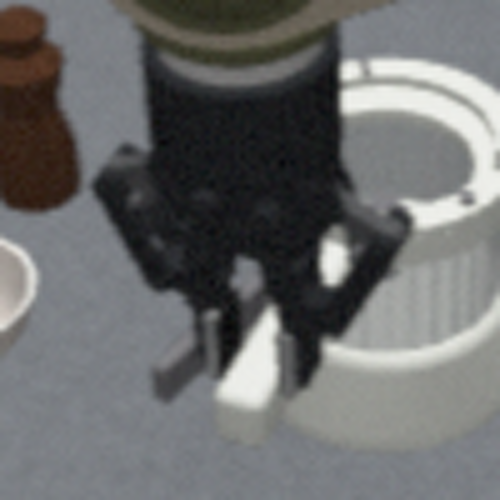

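Run:
```python
from h import *
d=ctrl.capture("side")
for z in (85,95,105,115,125): print(z,cast(d,[[278,277],[240,266],[252,276],[267,279],[241.5,278.5]],z)[:,:2].round(0).tolist())
s=ctrl.sense();print(s["eef_pos"],s["grip_width"],s["force"])
```

```text
85 [[540.0, 295.0], [637.0, 291.0], [597.0, 312.0], [561.0, 309.0], [616.0, 327.0]]
95 [[537.0, 304.0], [631.0, 300.0], [592.0, 321.0], [557.0, 318.0], [611.0, 336.0]]
105 [[533.0, 314.0], [626.0, 310.0], [588.0, 330.0], [553.0, 327.0], [606.0, 345.0]]
115 [[529.0, 323.0], [621.0, 319.0], [583.0, 339.0], [549.0, 337.0], [601.0, 353.0]]
125 [[525.0, 332.0], [615.0, 329.0], [578.0, 348.0], [545.0, 346.0], [596.0, 362.0]]
[561.4700892  334.78147066  99.20256086] 0.2986041130548816 [ 3.23794617 -0.60027153  1.91302925]
```

The +x fingertip has ridden over the trigger's top and sits inside it, so the tips were too high. I'll lift straight out with the opening unchanged, then open and go lower.

>>> {"name": "step_arm", "arguments": {
  "increments": [
    [[0,0,-2],[0,0,0],31],
    [[0,0,-4],[0,0,0],31],
    [[0,0,-6],[0,0,0],31],
    [[0,0,-6.5],[0,0,0],60],
    [[0,0,-6.5],[0,0,0],100],
    [[0,0.6,-6.5],[0,0,0],100],
    [[0,0.6,-6.5],[0,0,0],100],
    [[0,0.6,-6.5],[0,0,0],100]
  ]
}}

```text
time_s: 5.78
eef_pos: [567.0, 334.7, 163.7]
ee_rot: [-0.001, 0.713, 0.701, -0.001]
force: [0.4, -0.1, 0.2]
grip_width: 0.999
grip_force: 0.0
```

Run:
```python
from h import *
go(567.5,333,84,89);s=ctrl.sense();print(s["force"],s["grip_width"])
d=ctrl.capture("side");cv2.imwrite("pics/m7.png",np.hstack([crop(d,210,200,100,100,5)]))
```

```text
shift [-0.16  0.07  7.97] turn [-0.1  0.   0. ] pos [567.  334.7 163.7] toolx 89.05 t 5.775
[ 0.37026236 -0.05917056  0.24971947] 0.9985500684674118
```

>>> {"name": "step_arm", "arguments": {
  "increments": [
    [[-0.1,0.1,3],[0,0,0],100],
    [[-0.1,0.1,6],[0,0,0],100],
    [[-0.1,0.1,8],[0,0,0],100],
    [[-0.1,0.1,8],[0,0,0],100],
    [[-0.1,0,8],[0,0,0],80],
    [[-0.1,0,8],[0,0,0],70],
    [[-0.1,-0.1,8],[0,0,0],60],
    [[-0.1,-0.1,8],[0,0,0],60]
  ]
}}

```text
time_s: 6.82
eef_pos: [567.8, 334.1, 86.4]
ee_rot: [0.001, 0.713, 0.701, 0.002]
force: [7.1, 0.3, 4.0]
grip_width: 0.599
grip_force: 3.1
```

Run:
```python
from h import *
go(566,333,84,89);s=ctrl.sense();print(s["force"],s["grip_width"],s["grip_force"])
d=ctrl.capture("side");cv2.imwrite("pics/m7.png",np.hstack([crop(d,210,200,100,100,5)]))
```

```text
shift [-0.12 -0.18  0.24] turn [ 0.2 -0.1  0. ] pos [567.8 334.1  86.4] toolx 89.03 t 6.825
[7.08261755 0.311653   3.95625468] 0.598866834602713 3.129963269457221
```

View pics/m7.png

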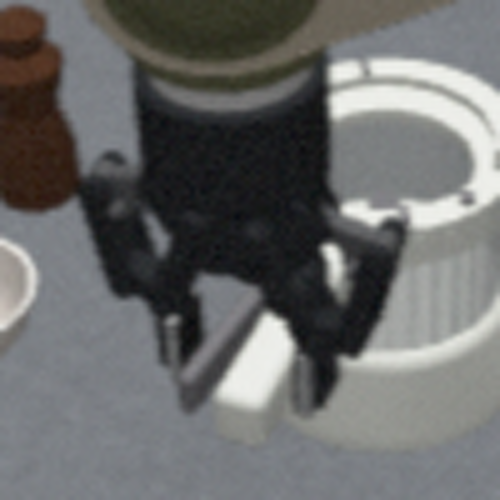

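The trigger is now caught properly by the pad's face, with Fx at +7 N. I'll close home.

>>> {"name": "step_arm", "arguments": {
  "increments": [
    [[0,-0.1,0.3],[0,0,0],52],
    [[0,-0.2,0.3],[0,0,0],46],
    [[0,-0.2,0.3],[0,0,0],42],
    [[0,-0.2,0.3],[0,0,0],38],
    [[0,-0.2,0.3],[0,0,0],38],
    [[0,-0.2,0.3],[0,0,0],38]
  ],
  "squeeze": 25
}}

```text
time_s: 7.62
eef_pos: [569.1, 334.0, 84.4]
ee_rot: [0.003, 0.713, 0.701, 0.006]
force: [21.2, 1.3, 1.1]
grip_width: 0.424
grip_force: 25.3
```

Run:
```python
from h import *
go(566,333,84,89);s=ctrl.sense();print(s["force"],s["wrist_torque"],s["grip_width"],s["grip_force"])
```

```text
shift [-0.11 -0.31  0.03] turn [ 0.7 -0.2 -0. ] pos [569.1 334.   84.4] toolx 88.97 t 7.625
[21.1623241   1.34335574  1.14074364] [ 0.2431231  -3.19114306 -0.14651064] 0.4240377529202211 25.25700867176056
```

Stalled at about 36 mm with 21 N on the trigger. That is well above the 9 N needed, so it's home on its stop. I'll release and lift.

>>> {"name": "step_arm", "arguments": {
  "increments": [
    [[0,0,0],[0,0,0],60],
    [[0,0.1,0],[0,0,0],100],
    [[0,0.2,0],[0,0,0],100],
    [[0,0.2,0],[0,0,0],100],
    [[0,0.2,0],[0,0,0],100],
    [[0,0.2,-4],[0,0,0],100],
    [[0,0.2,-9],[0,0,0],100],
    [[0,0.2,-14],[0,0,0],100]
  ]
}}

```text
time_s: 8.62
eef_pos: [565.7, 333.9, 222.9]
ee_rot: [-0.001, 0.713, 0.701, -0.001]
force: [0.3, -0.7, -0.3]
grip_width: 0.998
grip_force: 0.0
```

Run:
```python
from h import *
go(618,-261,230,158)
```

```text
shift [-59.39   6.19  -0.73] turn [ -0.1  -0.1 -68.9] pos [565.7 333.9 222.9] toolx 89.07 t 8.625
```

>>> {"name": "step_arm", "arguments": {
  "increments": [
    [[-59.4,6.2,0],[0,0,-69],100],
    [[-59.4,6.2,0],[0,0,-69],100],
    [[-59.4,6.2,0],[0,0,-69],100],
    [[-59.4,6.2,0],[0,0,-69],100],
    [[-59.4,6.2,0],[0,0,-69],50],
    [[-59.4,6.2,0],[0,0,-69],50],
    [[-59.4,6.2,0],[0,0,-69],50],
    [[-59.4,6.2,0],[0,0,-69],50]
  ]
}}

```text
time_s: 9.62
eef_pos: [608.3, -146.4, 221.4]
ee_rot: [-0.001, 0.189, 0.982, -0.0]
force: [1.2, 0.3, 0.5]
grip_width: 0.501
grip_force: 0.0
```

```bash
python3 - <<'E'
from h import *
go(618,-261,120,158)
E
python3 m.py | head -3
```

```text
shift [ -5.18 -10.27  10.14] turn [-0.  -0.1  0.2] pos [ 608.3 -146.4  221.4] toolx 158.17 t 9.625
rim ((559.0947265625, 186.21768188476562), (130.8217010498047, 134.02635192871094), 174.0123748779297)
handle dir -1.1982193 n 223 along 171.9341403852324 off -1.5548419834492955
pips [[610.06500605 152.41312703]Traceback (most recent call last):
  File "m.py", line 19, in <module>
    k=max(cv2.findContours(disc,cv2.RETR_EXTERNAL,cv2.CHAIN_APPROX_NONE)[0],key=cv2.contourArea)
ValueError: max() iterable argument is empty
```

Run:
```python
from h import *
d=ctrl.capture("side");c=ctrl.capture("top")
print("bar top",cast(d,[[314.2,173]],48),"expected px",proj(d,[[618,-261,48]]))
print("trigger tip side", proj(d,[[558+44+2.8,184.7+160,115]]))
b=crop(c,180,185,60,60,5);e=crop(d,230,225,60,60,5);f=crop(d,285,145,60,60,5)
cv2.imwrite("pics/m8.png",np.hstack([np.vstack([b]),e]))
```

```text
bar top [[ 614.26333972 -255.71337933   48.        ]] expected px [[313.59292587 172.12967209]]
trigger tip side [[241.63617963 275.37045608]]
```

View pics/m8.png

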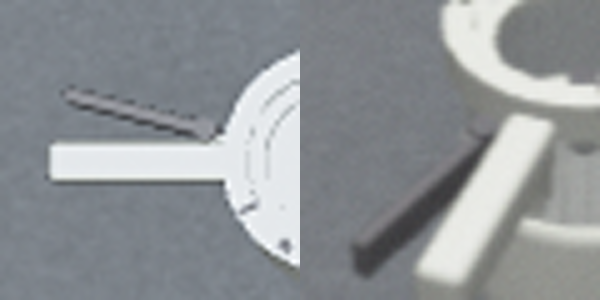

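>>> {"name": "step_arm", "arguments": {
  "increments": [
    [[-5.2,-10.3,0],[0,0,0],50],
    [[-5.2,-10.3,3],[0,0,0],50],
    [[-5.2,-10.3,8],[0,0,0],50],
    [[-5.2,-10.3,10.1],[0,0,0],50],
    [[-5.2,-10.3,10.1],[0,0,0],50]
  ]
}}

```text
time_s: 10.4
eef_pos: [617.7, -258.1, 118.8]
ee_rot: [-0.002, 0.19, 0.982, 0.001]
force: [0.8, -0.3, 0.7]
grip_width: 0.501
grip_force: 0.0
```

The trigger has sprung back to its free position, both views agree on the lid to about 1 px. Next I'll descend on the bar.

Run:
```python
from h import *
go(617.6,-261,16,158)
```

```text
shift [-0.15 -0.28 10.28] turn [ 0.  -0.3  0.1] pos [ 617.7 -258.1  118.8] toolx 158.12 t 10.4
```

>>> {"name": "step_arm", "arguments": {
  "increments": [
    [[0,0,3],[0,0,0],50],
    [[0,0,6],[0,0,0],50],
    [[0,0,6],[0,0,0],50],
    [[0,0,6],[0,0,0],50]
  ]
}}

```text
time_s: 10.9
eef_pos: [619.0, -259.8, 62.6]
ee_rot: [0.001, 0.19, 0.982, -0.001]
force: [-0.4, -0.5, 0.6]
grip_width: 0.501
grip_force: 0.0
```

Run:
```python
from h import *
go(617.6,-261,16,158)
```

```text
shift [ 0.1  -0.16  4.66] turn [-0.1  0.1  0.1] pos [ 619.  -259.8   62.6] toolx 158.09 t 10.9
```

>>> {"name": "step_arm", "arguments": {
  "increments": [
    [[0.1,-0.1,2],[0,0,0],50],
    [[0.1,-0.1,4],[0,0,0],50],
    [[0.1,-0.1,4.6],[0,0,0],50],
    [[0.1,-0.1,4.6],[0,0,0],50],
    [[0.1,-0.1,4.6],[0,0,0],30],
    [[0.1,-0.1,4.6],[0,0,0],10],
    [[0.1,-0.1,4.6],[0,0,0],10],
    [[0.1,-0.1,4.6],[0,0,0],10]
  ],
  "squeeze": 50
}}

```text
time_s: 11.9
eef_pos: [617.0, -260.5, 15.1]
ee_rot: [-0.0, 0.19, 0.982, -0.0]
force: [-1.1, 0.3, 6.4]
grip_width: 0.171
grip_force: 51.5
```

Run:
```python
from h import *
go(617.6,-261,16,158);s=ctrl.sense();print(s["force"],s["grip_width"],s["grip_force"])
```

```text
shift [-0.07 -0.02 -0.09] turn [-0.1 -0.   0.1] pos [ 617.  -260.5   15.1] toolx 158.05 t 11.9
[-1.09636502  0.26048698  6.42919183] 0.17082297267656346 51.50543689727783
```

Gripped (0.171 × 85 ≈ 15 mm, the bar's width). Next I'll lift.

>>> {"name": "step_arm", "arguments": {
  "increments": [
    [[0,0,0],[0,0,0],5],
    [[0,0,-3],[0,0,0],5],
    [[0,0,-8],[0,0,0],5],
    [[0,0,-13],[0,0,0],5],
    [[0,0,-18],[0,0,0],5],
    [[0,0,-20],[0,0,0],5],
    [[0,0,-20],[0,0,0],5]
  ],
  "squeeze": 70
}}

```text
time_s: 12.78
eef_pos: [617.2, -260.4, 215.0]
ee_rot: [0.0, 0.19, 0.982, -0.001]
force: [0.3, 0.4, -2.4]
grip_width: 0.167
grip_force: 68.7
```

Run:
```python
from h import *
go(558.3,184.7,215,179);s=ctrl.sense();print(s["force"],s["grip_width"],s["grip_force"])
```

```text
shift [22.09 39.09 -0.05] turn [ -0.1   0.  -20.9] pos [ 617.2 -260.4  215. ] toolx 158.06 t 12.775
[ 0.30783062  0.40631853 -2.44827549] 0.16702181328328844 68.65270614624023
```

>>> {"name": "step_arm", "arguments": {
  "increments": [
    [[4,7,0],[0,0,-5],5],
    [[8,14,0],[0,0,-10],5],
    [[12,21,0],[0,0,-15],5],
    [[15,27,0],[0,0,-20],5],
    [[18,32,0],[0,0,-21],5],
    [[20.5,36.5,0],[0,0,-21],5],
    [[22.1,39.1,0],[0,0,-21],5],
    [[22.1,39.1,0],[0,0,-21],5]
  ]
}}

```text
time_s: 13.78
eef_pos: [556.3, 188.3, 212.3]
ee_rot: [-0.002, 0.006, 1.0, 0.0]
force: [1.2, -0.9, -1.0]
grip_width: 0.165
grip_force: 68.9
```

>>> {"name": "step_arm", "arguments": {
  "increments": [
    [[0,0,1.5],[0,0,0],5],
    [[0,0,3.2],[0,0,0],5],
    [[0,0,3.2],[0,0,0],5],
    [[0,0,3.2],[0,0,0],5],
    [[0,0,3.2],[0,0,0],5]
  ]
}}

```text
time_s: 14.4
eef_pos: [558.3, 184.5, 182.7]
ee_rot: [-0.0, 0.009, 1.0, 0.0]
force: [0.1, -0.7, -1.2]
grip_width: 0.163
grip_force: 68.9
```

Run:
```python
from h import *
go(558.3,184.7,170,179);s=ctrl.sense();print(s["force"],s["grip_width"],s["grip_force"])
d=ctrl.capture("side")
cv2.imwrite("pics/m9.png",np.hstack([crop(d,225,160,120,110,6)]))
t=np.radians(-1);X=np.array([np.cos(t),np.sin(t)]);p=s["eef_pos"]
zb=p[2]-15
print("pred lugs(+x,-x)",proj(d,[[p[0]+a*60.5*X[0],p[1]+a*60.5*X[1],zb+3] for a in(1,-1)]).round(1).tolist())
```

```text
shift [0.   0.02 1.27] turn [ 0. -0.  0.] pos [558.3 184.5 182.7] toolx 179.01 t 14.4
[ 0.08658613 -0.69308828 -1.20530297] 0.16332559259147741 68.86689305305481
pred lugs(+x,-x) [[263.2, 212.4], [311.2, 222.8]]
```

View pics/m9.png

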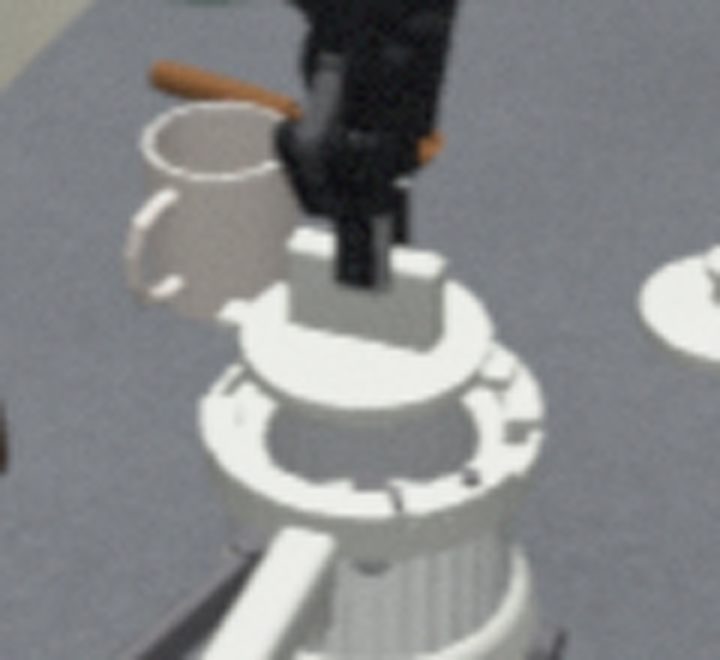

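The picture shows the lid level above the rim, lug tips at (262.5,212) and (310.8,222.5). They match the prediction to within 1 px. Next I'll check the rim centre from the side view.

Run:
```python
from h import *
d=ctrl.capture("side")
C=np.array([558.3,184.7])
for yaw in(-1,):
    q=[]
    for a,r,z in((150,60.5,139),(180,58,139),(120,60.5,139)):
        t=np.radians(a+yaw);q.append([*(C+r*np.array([np.cos(t),np.sin(t)])),z])
    print(proj(d,q).round(1).tolist())
print("obs pip",cast(d,[[303.3,240],[311.5,232],[291.2,243]],139).round(1).tolist(),np.round(q,1).tolist())
go(558.3,184.7,145,179)
```

```text
[[303.5, 240.5], [309.8, 233.4], [291.1, 244.2]]
obs pip [[507.4, 214.2, 139.0], [498.1, 179.2, 139.0], [530.2, 233.6, 139.0]] [[506.4, 215.9, 139.0], [500.3, 185.7, 139.0], [529.0, 237.6, 139.0]]
shift [-0.02 -0.01  3.76] turn [ 0.  -0.1  0. ] pos [558.2 184.8 182.6] toolx 179.04 t 14.5
```

>>> {"name": "step_arm", "arguments": {
  "increments": [
    [[0,0.1,1],[0,0,0],5],
    [[0,0.1,2],[0,0,0],5],
    [[0,0.1,2.8],[0,0,0],5],
    [[0,0.1,3.3],[0,0,0],5],
    [[0,0.1,3.6],[0,0,0],5],
    [[0,0.1,3.6],[0,0,0],5]
  ]
}}

```text
time_s: 15.25
eef_pos: [558.0, 186.0, 146.2]
ee_rot: [-0.001, 0.008, 1.0, 0.0]
force: [-0.3, 0.0, -1.4]
grip_width: 0.161
grip_force: 68.9
```

Run:
```python
from h import *
go(558.3,184,140,179);s=ctrl.sense();print(s["force"],s["wrist_torque"],s["grip_width"],s["grip_force"])
```

```text
shift [-0.04 -0.2   0.62] turn [ 0.  -0.1  0.1] pos [558.  186.  146.2] toolx 179.05 t 15.25
[-0.27706974  0.04990911 -1.40256804] [-0.00173065  0.00281417  0.04618795] 0.16137900798270594 68.88267874717712
```

The lugs are in the slots with no contact force. I'll re-centre and go down to the ledge.

>>> {"name": "step_arm", "arguments": {
  "increments": [
    [[0,-0.2,0],[0,0,0],5],
    [[0,-0.2,0.3],[0,0,0],5],
    [[0,-0.2,0.5],[0,0,0],5],
    [[0,-0.2,0.6],[0,0,0],5],
    [[0,-0.2,0.6],[0,0,0],5]
  ]
}}

```text
time_s: 15.88
eef_pos: [557.9, 184.0, 140.3]
ee_rot: [-0.001, 0.008, 1.0, 0.0]
force: [-0.1, 1.9, -1.5]
grip_width: 0.166
grip_force: 68.9
```

Run:
```python
from h import *
go(558.3,184,140,179);s=ctrl.sense();print(s["force"],s["wrist_torque"],s["grip_width"],s["grip_force"])
```

```text
shift [-0.04 -0.    0.02] turn [ 0.  -0.1  0.1] pos [557.9 184.  140.3] toolx 179.06 t 15.875
[-0.12643224  1.90860936 -1.51510434] [-0.06317643  0.00058577 -0.00424582] 0.16563960110706982 68.88939499855042
```

>>> {"name": "step_arm", "arguments": {
  "increments": [
    [[0,0.1,0.1],[0,0,0],5],
    [[0,0.1,0.2],[0,0,0],5],
    [[0,0.1,0.2],[0,0,0],5]
  ]
}}

```text
time_s: 16.25
eef_pos: [558.3, 184.6, 140.1]
ee_rot: [0.0, 0.008, 1.0, -0.0]
force: [-4.7, -3.8, 11.1]
grip_width: 0.161
grip_force: 70.6
```

Run:
```python
from h import *
go(558.3,184,140,179);s=ctrl.sense();print(s["force"],s["wrist_torque"],s["grip_width"],s["grip_force"])
```

```text
shift [ 0.   -0.06  0.01] turn [-0.   0.   0.1] pos [558.3 184.6 140.1] toolx 179.06 t 16.25
[-4.74094364 -3.80029918 11.09545213] [-0.68385548  0.83894508  0.00986041] 0.16071857390338118 70.56861519813538
```

Seated at the expected height with 11 N on the ledge. I'll ease off slightly and turn clockwise, 20° first.

>>> {"name": "step_arm", "arguments": {
  "increments": [
    [[0,0,-0.05],[0,0,4],5],
    [[0,0,-0.05],[0,0,8],5],
    [[0,0,-0.05],[0,0,12],5],
    [[0,0,-0.05],[0,0,16],5],
    [[0,0,-0.05],[0,0,20],5],
    [[0,0,-0.05],[0,0,20],5]
  ],
  "squeeze": 90
}}

```text
time_s: 17.0
eef_pos: [558.8, 184.9, 140.2]
ee_rot: [0.001, 0.182, 0.983, 0.0]
force: [0.3, -1.4, 7.6]
grip_width: 0.151
grip_force: 88.7
```

Run:
```python
from h import *
go(558.3,184.6,140,149);s=ctrl.sense();print(s["force"],s["wrist_torque"],s["grip_width"],s["grip_force"])
```

```text
shift [ 0.04 -0.05  0.02] turn [ 0.   0.1 10. ] pos [558.8 184.9 140.2] toolx 159.02 t 17.0
[ 0.27910707 -1.38147587  7.58664773] [-0.31456233  0.07163697  0.01771473] 0.15130039099435097 88.72491717338562
```

>>> {"name": "step_arm", "arguments": {
  "increments": [
    [[0,0,0],[0,0,4],5],
    [[0,0,0],[0,0,8],5],
    [[0,0,0],[0,0,10],5],
    [[0,0,0],[0,0,10],5],
    [[0,0,0],[0,0,10],5]
  ]
}}

```text
time_s: 17.62
eef_pos: [558.9, 184.7, 140.2]
ee_rot: [0.001, 0.267, 0.964, -0.0]
force: [-0.9, -1.3, 7.6]
grip_width: 0.155
grip_force: 88.8
```

Run:
```python
from h import *
go(558.3,184.6,140,149);s=ctrl.sense();print(s["force"],s["wrist_torque"],s["tau"],s["grip_width"],s["grip_force"])
d=ctrl.capture("side");c=ctrl.capture("top")
cv2.imwrite("pics/m10.png",np.hstack([crop(d,245,185,90,75,5),crop(c,215,185,65,75,5)]))
C=np.array([558.3,184.7]);f=lambda a,r,z:[C[0]+r*np.cos(np.radians(a)),C[1]+r*np.sin(np.radians(a)),z]
for a in(-25,-31,-37): print(a,proj(d,[f(a,31,173),f(a+180,31,173)]).round(1).tolist())
```

```text
shift [ 0.04 -0.04  0.02] turn [0.  0.1 0.1] pos [558.9 184.7 140.2] toolx 149.07 t 17.625
[-0.91377364 -1.3288496   7.5887041 ] [-0.4780727   0.08461639  0.13558607] [  1.16762638 -45.07458687 -22.73551583   0.63787278  -0.20717046
   0.16373844] 0.15482240456813046 88.75467538833618
-25 [[277.5, 211.5], [296.3, 222.2]]
-31 [[278.5, 211.0], [295.3, 222.8]]
-37 [[279.6, 210.5], [294.1, 223.3]]
```

View pics/m10.png

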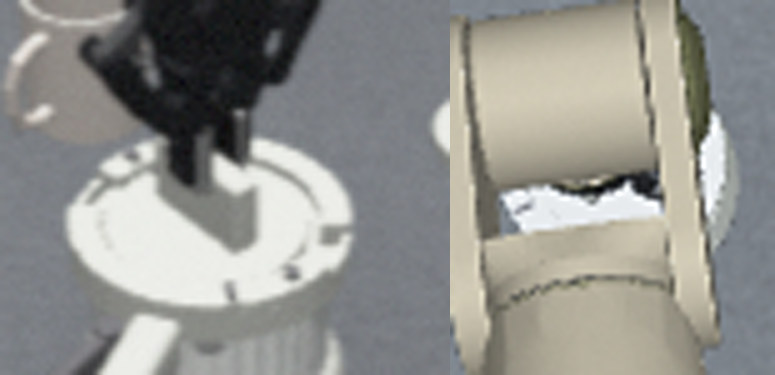

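The lid sits inside the rim with its bar lined up on the pip. The spring torque reads 0.136 N·m against 0.14 expected half-way, and the turn is 30°. I'll hand it in while holding.

```bash
python3 -c "
from rig import ctrl
print(ctrl.finish_job())"
```

```text
the job is handed in; nothing more can be done
None
```

I squeezed the trigger home (second try; the first slipped off) and it sprang back, then seated the lid, turned it 30° clockwise to the pip without reaching the lock, and handed in still gripping it; no verdict was shown.

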